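# Check the width of a jar-label roll on the height gauge

## Robot

A 7-joint arm with a two-finger parallel gripper is mounted at the origin on the work surface. World frame = base frame: x ahead of the robot, y to its left, z up, the work surface at z = 0. Lengths are in m, angles in rad, forces in N, time in s.
With the tool pointing down it reaches from about 0.4 to 0.75 m from the base axis. Payload 19.5 kg.
Tool frame: the origin (TCP) lies between the finger pads; the fingertips stand 19 mm ahead of it and the grasp point (between the pads) is the TCP; z points along the fingers, y is the line along which they close (so a half turn about z gives the same grasp; the last joint's range is limited). The gripper opens to 85 mm and grips with 20 to 120 N. Pads are 22 mm wide; open, the fingers measure 114 mm over their backs; the gripper's body (76 mm by 85 mm) begins 54 mm behind the grasp point. The pads swing forward as they close: fully open they stand 13 mm farther back than shut.
Start: joints at [1.158, 0.707, -0.028, 1.485, 0.022, 0.951, -0.075], TCP at [0.208, -0.536, 0.25] pointing down, gripper open.
Joint ranges: [-2.71, 2.71], [-0.32, 2.16], [-1.57, 1.52], [0, 2.45], [-1.46, 4.6], [0, 2.02], [-2.83, 2.83]. Speed limits (rad/s): [1.89, 1.89, 2.57, 2.57, 3.01, 3.01, 3.01].

## Interface

Orientations are given as a 3x3 rotation matrix whose columns are the frame's x, y, z axes.
In Python, from workcell import state, optics, arm, nets gives the robot as it stands. The module is installed in compiled form; this text tells all that it offers.
- The arm moves only by the tool carry_out, never from a script. Its argument "motion" is a list of rows, each a list of 3 entries, a list of its own where there are three numbers: the shift along the world's x, y, z in cm, then the turn about the world's z in degrees, then the opening in per cent of the stroke, from 0 (shut) to 100 (fully open). A call has 1 to 5 rows; each row is the pose to reach, as a shift and turn from the pose commanded when the call began; what a row does not reach only later rows make up. A row lasts 1/8 s, in which the tool goes at most 62.5 mm and 10.7 degrees, less where a joint would pass 70% of its speed; a pose out of reach is approached as far as the arm can. A call with a gripper value outside its range is refused whole. The fingers move at their own pace and stop on an object; "squeeze" is the grip in N (left out, the last holds). Time passes only in rows, so rows that repeat a pose let the fingers close. It gives the time, the measured TCP pose, the force, the opening and the grip force at its end, in the units of the state.
- state(): the state, without advancing time (a new reading comes with each control period).
- optics.grab_frame(name): name is "scene" or "top" or "wrist"; returns (picture, depth): 420x560x3 uint8, red, green, blue; 420x560 float32, m along the optical axis (not along the pixel's ray), 0 where there is no reading.
- optics.camera_model(name): a dict with "vfov" (degrees; the focal length in pixels is half the picture's height over the tangent of half this angle, whatever the lens; pixels are square), "cx", "cy" (the principal point, pixels), "world_from_camera" (4x4, takes a point from camera to world coordinates). Camera axes: x right, y down, z forward; pixel columns grow to the right and rows downward; lengths in m; the calibration is good to about 2 mm. A picture is of the moment at which its call begins: read the wrist's pose just before it. camera_model takes no time and is no camera call; for the wrist camera it gives the pose at the moment of the call.
- arm.hand_in(): hands the job in; it is judged then, once.
Trained networks look in the newest picture that a camera, given by its name, has taken for a name from the list of things; names that differ only in an ending like _2 or _b are one class to them, and where a whole thing is asked for, a point or a joint stands for the part that bears it (a point fixed in the world has none). Each returns a list of dicts, best first, with "confidence" (0 to 1); they miss things now and then, are a little off and sometimes report something else, mostly with a low value. They report only what shows in the picture. A call takes as long as a camera call.
- nets.find_in(name, camera): "extent" ([left, top, width, height] in pixels, round what is visible of it).
- nets.silhouettes(name, camera): "pixels" (420x560 bool, what is visible of it) and "extent" ([left, top, width, height] in pixels, round what is visible of it).
The state is a dict: "clock": time; "joint_positions": joint angles; "qd": joint speeds; "tau": joint torques, N m; "position": TCP position; "ee_rot": TCP orientation; "force": force on the tool from outside, world axes, zero at the start; "wrist_torque": the same for the moment, N m; "finger_gap": finger opening in m; "gripper_force": force on a finger pad.
Only numpy, scipy, OpenCV 4.12 (cv2) and the standard library are available. Lean on these libraries where they do the work, as an engineer would, in place of code of your own. Each camera call takes 0.05 s, during which the arm holds its last target. There are 200 camera calls.

## Task

Two rolls of jar labels are stacked on the upright post: slide the narrow top one off and stand it in the wooden tray, then slide the wide one off, stand it on the gauge's plate and push it back under the raised foot until it sits fully home against both faces of the V-stop. Press the gauge's black pad down until the foot rests firmly on the wide roll, keep it there for about a second, then let the foot spring up again and leave both rolls standing where they are, not touching anything. Leave the jars, lid, dipper and hive tool undisturbed.

Things in the scene. Friction and masses are not known exactly. Their poses are not given: they have to be found in the camera images.
- narrow_roll_center (a point): centre (half-way up, on the axis) of the narrow roll: white paper ring wound on a brown core, axis upright (z), outside diameter 62 mm, bore 26 mm, 26 mm tall, about 60 g. It starts on top of the wide roll, on the same post, with the post's top 18 mm into its bore.
- wide_roll_center (a point): centre (half-way up, on the axis) of the wide roll: same look, outside diameter 56 mm, bore 26 mm, 44 mm tall, about 100 g. It starts standing on the stand's wooden disc, round the post.
- post_top (a point): top end of the fixed stand's upright steel post, 20 mm in diameter; the post rises 62 mm from a wooden disc (112 mm across, 22 mm thick) on the table; the post's top is 84 mm above the table, and a roll is free of it once its underside is above that.
- tray_in (a point): centre of the inner floor (5 mm above the table) of the fixed, shallow, square wooden tray, 150 mm outside, 138 mm inside, rim 16 mm above the table; x and y run along its sides.
- gauge_home (a point): point on top of the fixed gauge's aluminium plate (12 mm above the table) where the wide roll's axis stands when home. x points level in the direction to push, towards the column. The plate is 110 mm wide and runs from 130 mm before this point to 90 mm past it, flat and clear in front. Set down 70 mm or more before this point, a roll and the hand round it stay clear of the foot and stop.
- gauge_stop (a point): middle of the V-stop, on the plate 30 mm past gauge_home in its +x: two smooth dark steel fences, each 30 degrees off the push direction, 16 mm tall, 44 mm long, that open towards -x and centre a roll pushed in, even if it comes 8 mm off to one side.
- gauge_tip (a point): lower end of the gauge's foot, a 10 mm steel pin, 20.5 mm past gauge_home in its +x and 60 mm above the plate when up. Its arm (20 mm wide, 78 to 94 mm above the plate) runs from 10.5 mm past gauge_home back to the column, whose face is 64 mm past gauge_home and top 105 mm above the plate: a roll held from above cannot be carried under it, but is pushed under.
- gauge_pad (a point): centre of the top face of the black round pad (30 mm across) that is pressed down to lower the foot; it moves with the foot, lies 40 mm past gauge_home in its +x and, when up, 124 mm above the plate.
- gauge_foot (a joint): travel of the gauge's foot and pad downwards, in m: 0 up, 0.036 at its lower end; it reads 0.016 when the foot rests on a 44 mm tall roll. A spring lifts it: about 2 N to start it, 4 N at 0.016; a few N more keep it firmly on the roll. It springs fully up when let go.
- jar_a_mid (a point): bystander: centre of a closed amber honey jar, 56 mm across, 60 mm tall.
- jar_b_mid (a point): bystander: centre of another such honey jar, 56 mm across, 60 mm tall.
- glass_jar_mid (a point): bystander: centre of an empty open glass jar, 64 mm across, 70 mm tall.
- jar_lid_mid (a point): bystander: centre of a brass-coloured jar lid lying flat, 66 mm across, 12 mm tall.
- dipper_mid (a point): bystander: middle of a wooden honey dipper lying on the table, 140 mm long in its x, 26 mm tall.
- hive_tool_mid (a point): bystander: middle of a flat steel hive tool lying on the table, 215 mm long in its x, 42 mm wide, 5 mm thick.

How it is judged:
On the way, in this order (a step that is already met when the one before it is completed fails the run):
1. the narrow roll stands in the tray (x of narrow_roll_center in the frame of tray_in between -0.045 and 0.045 m and y of narrow_roll_center in the frame of tray_in between -0.045 and 0.045 m and z of narrow_roll_center in the frame of tray_in between 0.009 and 0.017 m and angle between narrow_roll_center's own z axis and vertical below 0.08 rad), for 0.2 s.
2. the wide roll stands home against the V-stop under the raised foot (horizontal distance between wide_roll_center and gauge_home below 0.005 m and z of wide_roll_center in the frame of gauge_home between 0.018 and 0.026 m and angle between wide_roll_center's own z axis and vertical below 0.08 rad and value of joint gauge_foot below 0.004 m), for 0.2 s.
3. the foot rests on the wide roll for a moment (horizontal distance between wide_roll_center and gauge_home below 0.005 m and z of wide_roll_center in the frame of gauge_home between 0.018 and 0.026 m and angle between wide_roll_center's own z axis and vertical below 0.08 rad and value of joint gauge_foot between 0.0145 and 0.0185 m and contact force between gauge_foot and wide_roll above 0.5 N), for 0.4 s.
At the end, for the whole second after the job is handed in: The narrow roll stands upright (within 5 degrees) on the tray's floor, its axis within 45 mm of the tray's centre along each side; the wide roll stands upright on the gauge plate with its axis within 5 mm of gauge_home; the gauge's foot is up again (travel under 4 mm) (all of step 1 and all of step 2); the robot touches nothing.
It fails at once if a jar, the lid, the dipper or the hive tool is moved more than 30 mm (distance of any of jar_a_mid, jar_b_mid, glass_jar_mid, jar_lid_mid, dipper_mid, hive_tool_mid from where it was at the start of the episode above 0.03 m).
It also fails if it takes over 72 s, if anything falls off the work surface, if the arm or the gripper's body presses on something with over 40 N, if the wrist force passes 120 N, or if a joint passes its speed limit or range.

## Working session

There is one attempt and no reset: what is moved stays moved. The work goes in short steps, Python scripts to look and compute and a tool call to move; the robot and the scene stay as the last step left them, time stands still between calls to the robot, and variables do not carry over. Pictures are saved under pics/ and viewed, at most 10 in all, crops included, and the job is handed in when it is done.

Besides the shell and the picture viewer there is one more tool, called by a JSON object that holds its "api" and its "payload", one argument or row to a line. carry_out: Moves the arm, as the interface text tells. Its arguments: {"type":"object","properties":{"motion":{"type":"array","items":{"type":"array"}},"squeeze":{"type":"number"}},"required":["motion"]}

```bash
mkdir -p pics; cat > h.py <<'E'
import numpy as np, cv2
from workcell import state, optics, arm, nets
def cloud(n):
    p,d=optics.grab_frame(n); m=optics.camera_model(n)
    f=210/np.tan(np.radians(m['vfov'])/2)
    v,u=np.mgrid[0:420,0:560]
    c=np.stack([(u-m['cx'])/f*d,(v-m['cy'])/f*d,d,np.ones_like(d)],-1)
    w=(c@np.array(m['world_from_camera']).T)[...,:3]; w[d==0]=np.nan
    return p,d,w
E
python3 - <<'E'
from h import *
s=state(); print(s['clock'],s['position'],s['ee_rot'],s['finger_gap'])
for n in('scene','top'):
    p,d,w=cloud(n); cv2.imwrite(f'pics/{n}.png',p[...,::-1]); np.savez(f'{n}.npz',p=p,w=w)
    for k in ['narrow_roll_center','wide_roll_center','post_top','tray_in','gauge_pad','gauge_home','gauge_stop','gauge_foot']:
        try:
            for r in nets.silhouettes(k,n)[:2]:
                q=w[r['pixels']]; q=q[~np.isnan(q[:,0])]
                print(n,k,round(r['confidence'],2),r['extent'],np.median(q,0).round(3),q.min(0).round(3),q.max(0).round(3))
        except Exception as e: print(n,k,e)
print(state()['clock'])
E
```

```text
0.0 [ 0.20828178 -0.53569534  0.24983531] [[ 9.32020509e-01  3.62405291e-01 -4.20148235e-04]
 [ 3.62405533e-01 -9.32019968e-01  1.00396654e-03]
 [-2.77437581e-05 -1.08798145e-03 -9.99999408e-01]] 0.08553060767084544
scene narrow_roll_center 0.6 [123.8, 174.6, 22.2, 12.3] [ 0.546 -0.259  0.135] [ 0.515 -0.276  0.092] [ 0.558 -0.246  0.142]
scene post_top 0.76 [337.0, 202.3, 43.9, 36.4] [0.524 0.285 0.023] [0.454 0.235 0.001] [0.556 0.346 0.088]
scene post_top 0.42 [351.3, 191.0, 23.5, 25.5] [0.505 0.289 0.091] [0.398 0.26  0.   ] [0.529 0.321 0.1  ]
scene tray_in 0.97 [217.6, 193.1, 61.0, 56.1] [0.542 0.01  0.008] [ 0.451 -0.075 -0.002] [0.628 0.098 0.024]
scene gauge_pad 0.72 [125.7, 173.2, 17.2, 15.0] [ 0.546 -0.259  0.134] [ 0.434 -0.333  0.012] [ 0.559 -0.246  0.142]
scene gauge_home 0.58 [122.8, 153.7, 45.4, 73.8] [ 0.523 -0.26   0.014] [ 0.356 -0.362 -0.004] [ 0.607 -0.196  0.142]
scene gauge_stop 0.88 [120.4, 152.0, 45.4, 73.8] [ 0.522 -0.26   0.014] [ 0.353 -0.368 -0.005] [ 0.607 -0.196  0.142]
scene gauge_foot 0.68 [125.5, 170.5, 15.8, 18.5] [ 0.546 -0.259  0.134] [ 0.477 -0.
[... 241 characters left out ...]
532 0.322 0.096]
top post_top 0.94 [154.4, 224.2, 47.8, 49.4] [0.495 0.274 0.022] [ 0.444  0.236 -0.002] [0.553 0.349 0.086]
top tray_in 0.63 [262.2, 195.3, 74.5, 71.7] [0.539 0.012 0.006] [ 0.451 -0.077 -0.007] [0.625 0.097 0.021]
top gauge_pad 0.93 [413.0, 209.0, 23.6, 27.1] [ 0.54  -0.259  0.108] [ 0.514 -0.329  0.001] [ 0.574 -0.246  0.139]
top gauge_home 0.58 [381.1, 198.3, 73.6, 101.3] [ 0.485 -0.267  0.012] [ 0.368 -0.358 -0.004] [ 0.607 -0.196  0.139]
top gauge_stop 0.59 [379.4, 197.1, 79.1, 102.8] [ 0.484 -0.267  0.012] [ 0.366 -0.366 -0.004] [ 0.607 -0.195  0.139]
top gauge_foot 0.92 [418.5, 209.8, 16.8, 23.9] [ 0.54  -0.258  0.108] [ 0.514 -0.303  0.011] [ 0.574 -0.246  0.139]
0.9
```

View pics/top.png

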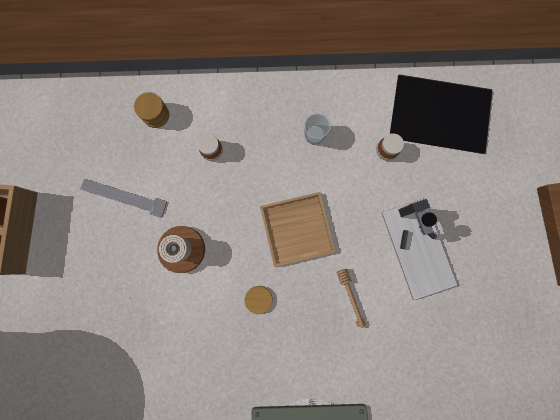

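View pics/scene.png

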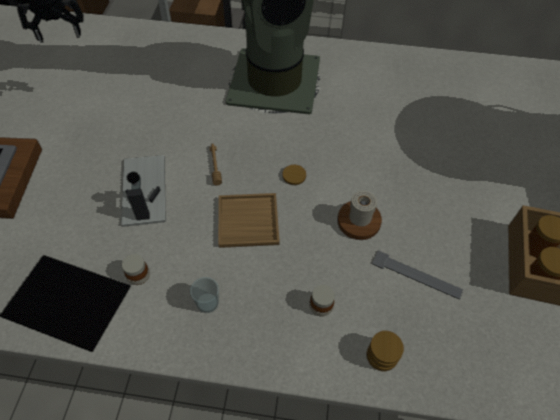

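The top view shows the post and rolls at about (173,248), the tray at (298,230), and the gauge plate around (420,250) with its column at the far end. The scene view agrees. Next I fit the geometry.

```bash
python3 - <<'E'
from h import *
for n in('top','scene'):
    z=np.load(n+'.npz'); w=z['w']; p=z['p'].astype(int)
    def sel(cx,cy,r,z0,z1):
        m=(abs(w[...,0]-cx)<r)&(abs(w[...,1]-cy)<r)&(w[...,2]>z0)&(w[...,2]<z1); return w[m]
    q=sel(.497,.289,.06,.086,.098); print(n,'roll',len(q),cv2.minEnclosingCircle(q[:,:2].astype(np.float32)),q.mean(0))
    q=sel(.497,.285,.08,.016,.028); print('disc',len(q),cv2.minEnclosingCircle(q[:,:2].astype(np.float32)))
    q=sel(.54,.01,.12,.004,.02); print('tray',cv2.minAreaRect(q[:,:2].astype(np.float32)),q.mean(0))
    q=sel(.49,-.275,.17,.0085,.016); print('plate',len(q),cv2.minAreaRect(q[:,:2].astype(np.float32)))
    q=sel(.54,-.26,.06,.130,.142); print('pad',len(q),cv2.minEnclosingCircle(q[:,:2].astype(np.float32)),q.mean(0))
    q=sel(.54,-.26,.1,.100,.128); print('col',len(q),q.mean(0))
    q=sel(.52,-.26,.1,.022,.034); print('vstop',len(q),cv2.minAreaRect(q[:,:2].astype(np.float32)), q.mean(0)) if len(q)>3 else 0
E
```

```text
top roll 518 ((0.4978627562522888, 0.2918045222759247), 0.031314972788095474) [0.4972786 0.2909486 0.0913289]
disc 1029 ((0.4985472559928894, 0.29154759645462036), 0.055969662964344025)
tray ((0.5400916934013367, 0.00906670093536377), (0.23263762891292572, 0.23710983991622925), 89.81426239013672) [0.5381397  0.01126992 0.00793132]
plate 3437 ((0.46305766701698303, -0.2101495862007141), (0.22128638625144958, 0.2552523612976074), 17.673070907592773)
pad 165 ((0.5422680377960205, -0.26025548577308655), 0.015338468365371227) [ 0.54188811 -0.26018081  0.13545449]
col 321 [ 0.55565995 -0.25418941  0.11029338]
vstop 121 ((0.5161656737327576, -0.25302258133888245), (0.10659094154834747, 0.07219277322292328), 52.04551696777344) [ 0.51468991 -0.2563104   0.0270876 ]
scene roll 396 ((0.4975477159023285, 0.29121673107147217), 0.03256237134337425) [0.49968984 0.29023275 0.09233578]
disc 782 ((0.4997379779815674, 0.28986096382141113), 0.05661514773964882)
tray ((0.5400999188423157, 0.009693905711174011), (0.2394467443227768, 0.23927418887615204), 0.0008479357929900289) [0.54089345 0.00968424 0.00880268]
plate 1781 ((0.4647027254104614, -0.22186338901519775), (0.2611909806728363, 0.2542797327041626), 7.797971725463867)
pad 117 ((0.5435813665390015, -0.26122647523880005), 0.01584864966571331) [ 0.54415869 -0.26095717  0.13674681]
col 238 [ 0.56931562 -0.25240145  0.11263283]
vstop 115 ((0.5414713025093079, -0.2637300491333008), (0.09680861234664917, 0.08629367500543594), 14.363097190856934) [ 0.53587759 -0.24715792  0.02867391]
```

{"api": "carry_out", "payload": {
  "motion": [
    [[6, 3, 0], 0, 100],
    [[12, 6, 0], 0, 100],
    [[18, 10, 0], 0, 100],
    [[22, 15, 0], 0, 100],
    [[26, 20, 0], 0, 100]
  ]
}}

```text
clock: 1.52
position: [0.4563, -0.3505, 0.2502]
ee_rot: [[0.932, 0.362, 0.0], [0.362, -0.932, 0.0], [0.0, 0.0, -1.0]]
force: [1.4, -0.2, 0.3]
finger_gap: 0.0855
gripper_force: 0.0
```

```bash
python3 - <<'E'
from h import *
for n in('wrist','top'):
    p,d,w=cloud(n)
    if n=='wrist': cv2.imwrite('pics/w1.png',p[...,::-1]); np.savez('w1.npz',p=p,w=w)
    m=((abs(w[...,2]-.012)<.004)&(abs(w[...,0]-.48)<.18)&(abs(w[...,1]+.27)<.15)).astype(np.uint8)
    m=cv2.morphologyEx(m,cv2.MORPH_OPEN,np.ones((3,3),np.uint8))
    k,l,s,c=cv2.connectedComponentsWithStats(m); i=1+s[1:,4].argmax()
    print(n,s[i],cv2.minAreaRect(w[l==i][:,:2].astype(np.float32)))
    a=w[...,2]; mm=(abs(w[...,0]-.54)<.08)&(abs(w[...,1]+.26)<.08)
    for z0,z1 in((.130,.142),(.112,.122),(.100,.109)):
        q=w[mm&(a>z0)&(a<z1)]
        if len(q)>4: print(z0,len(q),cv2.minAreaRect(q[:,:2].astype(np.float32)))
E
```

```text
wrist [  173     6   115   218 17405] ((0.4914601445198059, -0.2677374482154846), (0.2200428545475006, 0.11034467816352844), 16.920652389526367)
0.13 1844 ((0.5481544733047485, -0.2513743042945862), (0.029013222083449364, 0.02912573143839836), 80.8426742553711)
0.112 614 ((0.5734608769416809, -0.2436818927526474), (0.007586579769849777, 0.03437396138906479), 22.21756935119629)
0.1 1116 ((0.5512081384658813, -0.25147122144699097), (0.06434597820043564, 0.03221718221902847), 17.360877990722656)
top [ 384  208   73   91 3307] ((0.4846881628036499, -0.2778435945510864), (0.219302237033844, 0.11132098734378815), 16.189258575439453)
0.13 162 ((0.5421996116638184, -0.26102113723754883), (0.02850835956633091, 0.02769050933420658), 19.56117057800293)
0.112 144 ((0.574644148349762, -0.25131091475486755), (0.01914394460618496, 0.03427407890558243), 16.648286819458008)
0.1 171 ((0.549370288848877, -0.2592238783836365), (0.0748443603515625, 0.02900330349802971), 23.741235733032227)
```

View pics/w1.png

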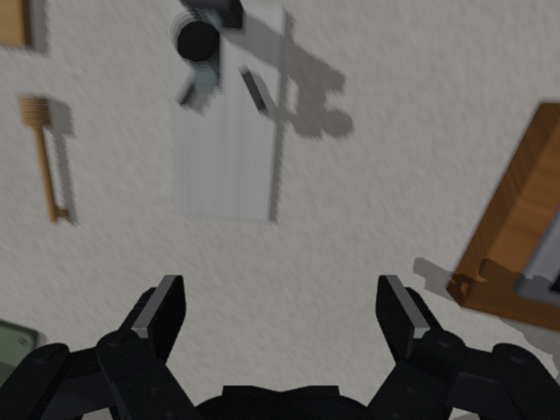

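{"api": "carry_out", "payload": {
  "motion": [
    [[1, 6, 0], 0, 100],
    [[1, 12, 0], 0, 100],
    [[1, 18, 0], 0, 100],
    [[1, 24, 0], 0, 100],
    [[2, 30, 0], 0, 100]
  ]
}}

```text
clock: 2.25
position: [0.4746, -0.0506, 0.2506]
ee_rot: [[0.932, 0.362, 0.0], [0.362, -0.932, 0.0], [0.0, 0.0, -1.0]]
force: [1.9, -0.6, 0.3]
finger_gap: 0.0852
gripper_force: 0.0
```

{"api": "carry_out", "payload": {
  "motion": [
    [[0, 6, 0], 0, 100],
    [[1, 12, 0], 0, 100],
    [[1, 18, 0], 0, 100],
    [[2, 24, 0], 0, 100],
    [[2, 30, 0], 0, 100]
  ]
}}

```text
clock: 2.88
position: [0.4952, 0.2497, 0.2503]
ee_rot: [[0.932, 0.362, 0.001], [0.362, -0.932, 0.0], [0.001, 0.0, -1.0]]
force: [0.2, -0.4, 0.8]
finger_gap: 0.0852
gripper_force: 0.0
```

{"api": "carry_out", "payload": {
  "motion": [
    [[-1, 2.7, 0], 0, 100],
    [[-1, 2.7, 0], 0, 100],
    [[-1, 2.7, 0], 0, 100]
  ],
  "squeeze": 30
}}

```text
clock: 3.25
position: [0.4853, 0.274, 0.2504]
ee_rot: [[0.932, 0.362, 0.0], [0.362, -0.932, -0.0], [0.0, 0.0, -1.0]]
force: [0.7, 0.4, -0.6]
finger_gap: 0.0854
gripper_force: 0.0
```

```bash
python3 - <<'E'
from h import *
p,d,w=cloud('wrist'); s=state(); print(s['position'])
m=(abs(w[...,0]-.498)<.06)&(abs(w[...,1]-.29)<.06)&(abs(w[...,2]-.092)<.006)
q=w[m]; print(len(q),cv2.minEnclosingCircle(q[:,:2].astype(np.float32)),q.mean(0))
E
```

```text
[0.48546267 0.27378273 0.25040356]
3290 ((0.49860408902168274, 0.2926575541496277), 0.031080223619937897) [0.49999685 0.29304406 0.09150425]
```

{"api": "carry_out", "payload": {
  "motion": [
    [[1.3, 1.8, -3], 0, 100],
    [[1.3, 1.8, -8], 0, 100],
    [[1.3, 1.8, -12.5], 0, 100],
    [[1.3, 1.8, -16.8], 0, 100],
    [[1.3, 1.8, -16.8], 0, 100]
  ]
}}

```text
clock: 3.92
position: [0.4974, 0.2913, 0.0805]
ee_rot: [[0.933, 0.361, -0.003], [0.361, -0.933, -0.002], [-0.004, 0.001, -1.0]]
force: [0.7, 0.2, 0.3]
finger_gap: 0.0853
gripper_force: 0.0
```

{"api": "carry_out", "payload": {
  "motion": [
    [[0, 0, 0], 0, 50],
    [[0, 0, 0], 0, 50],
    [[0, 0, 0], 0, 50],
    [[0, 0, 0], 0, 50],
    [[0, 0, 0], 0, 50]
  ],
  "squeeze": 30
}}

```text
clock: 4.55
position: [0.4989, 0.293, 0.0846]
ee_rot: [[0.932, 0.362, 0.003], [0.362, -0.932, 0.001], [0.003, -0.0, -1.0]]
force: [-1.1, -2.2, 8.8]
finger_gap: 0.0618
gripper_force: 30.8
```

{"api": "carry_out", "payload": {
  "motion": [
    [[0, 0, 2], 0, 50],
    [[0, 0, 4.5], 0, 50],
    [[0, 0, 8], 0, 50],
    [[0, -4, 9], 0, 50],
    [[1, -10, 9], 0, 50]
  ]
}}

```text
clock: 5.18
position: [0.5082, 0.1932, 0.1748]
ee_rot: [[0.931, 0.365, 0.004], [0.365, -0.931, 0.002], [0.004, -0.001, -1.0]]
force: [1.7, -1.1, -2.0]
finger_gap: 0.0616
gripper_force: 33.0
```

{"api": "carry_out", "payload": {
  "motion": [
    [[1, -6, 0], 0, 50],
    [[2, -12, 0], 0, 50],
    [[3.2, -18, 0], 0, 50],
    [[3.2, -18.2, 0], 0, 50],
    [[3.2, -18.2, 0], 0, 50]
  ]
}}

```text
clock: 5.8
position: [0.5402, 0.0113, 0.1734]
ee_rot: [[0.932, 0.362, 0.001], [0.362, -0.932, 0.001], [0.002, -0.0, -1.0]]
force: [-0.4, 0.5, -0.9]
finger_gap: 0.0617
gripper_force: 33.0
```

```bash
python3 - <<'E'
from h import *
s=state(); print(s['position'],s['finger_gap'],s['gripper_force'])
p,d,w=cloud('scene'); cv2.imwrite('pics/s2.png',p[...,::-1])
q=w[(abs(w[...,0]-.498)<.05)&(abs(w[...,1]-.29)<.05)&(w[...,2]>.06)&(w[...,2]<.1)]
print('post/wide heights',np.percentile(q[:,2],[5,50,95]),len(q))
p,d,w=cloud('wrist'); cv2.imwrite('pics/w2.png',p[...,::-1])
E
```

```text
[0.5401739  0.01127354 0.17340123] 0.061726507424308574 33.04302267730236
post/wide heights [0.06215513 0.06743584 0.08375357] 347
```

View pics/w2.png

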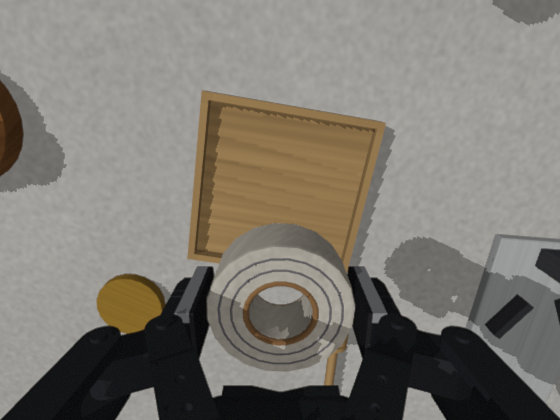

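The roll is held squarely, with its bore at (280,310), and the tray lies beneath it. I'll check the roll's top height, then lower it.

```bash
python3 - <<'E'
from h import *
for n in('wrist','top','scene'):
    p,d,w=cloud(n)
    q=w[(abs(w[...,0]-.54)<.04)&(abs(w[...,1]-.011)<.04)&(w[...,2]>.14)&(w[...,2]<.195)]
    if n=='wrist':
        q=w[250:370,215:350].reshape(-1,3); q=q[(q[:,2]>.14)]
        print(n,np.percentile(q[:,2],[50,90,97]),q[q[:,2]>.175].mean(0))
    print(n,len(q),np.histogram(q[:,2],10))
print(state()['position'])
E
```

```text
wrist [0.17952367 0.18033833 0.18068644] [0.54146871 0.01298574 0.1795431 ]
wrist 14042 (array([   93,   194,   239,   271,   292,   311,   370,   423,  1460,
       10389]), array([0.15315735, 0.15602116, 0.15888497, 0.16174878, 0.16461259,
       0.1674764 , 0.17034021, 0.17320402, 0.17606783, 0.17893164,
       0.18179545]))
top 0 (array([0, 0, 0, 0, 0, 0, 0, 0, 0, 0]), array([0. , 0.1, 0.2, 0.3, 0.4, 0.5, 0.6, 0.7, 0.8, 0.9, 1. ]))
scene 670 (array([ 10,  30,  47,  53,  48,  62, 262, 135,  13,  10]), array([0.15313741, 0.15726053, 0.16138366, 0.16550678, 0.1696299 ,
       0.17375303, 0.17787615, 0.18199928, 0.1861224 , 0.19024552,
       0.19436865]))
[0.53994779 0.01193205 0.17252791]
```

{"api": "carry_out", "payload": {
  "motion": [
    [[0, 0, -4], 0, 50],
    [[0, 0, -8], 0, 50],
    [[0, 0, -12], 0, 50],
    [[0, 0, -13.5], 0, 50],
    [[0, 0, -13.5], 0, 50]
  ]
}}

```text
clock: 6.68
position: [0.5399, 0.0112, 0.0373]
ee_rot: [[0.932, 0.363, -0.001], [0.363, -0.932, 0.0], [-0.001, -0.0, -1.0]]
force: [-0.1, 0.4, 0.2]
finger_gap: 0.0618
gripper_force: 33.1
```

{"api": "carry_out", "payload": {
  "motion": [
    [[0, 0, -0.7], 0, 50],
    [[0, 0, -1.2], 0, 50],
    [[0, 0, -1.4], 0, 50],
    [[0, 0, -1.4], 0, 50]
  ]
}}

```text
clock: 7.18
position: [0.5402, 0.011, 0.0245]
ee_rot: [[0.932, 0.362, 0.001], [0.362, -0.932, 0.0], [0.001, 0.0, -1.0]]
force: [-4.2, -0.2, 22.5]
finger_gap: 0.0614
gripper_force: 34.9
```

{"api": "carry_out", "payload": {
  "motion": [
    [[0, 0, 0.2], 0, 50],
    [[0, 0, 0.2], 0, 88],
    [[0, 0, 0.2], 0, 88],
    [[0, 0, 0.2], 0, 88],
    [[0, 0, 0.3], 0, 88]
  ]
}}

```text
clock: 7.8
position: [0.5399, 0.0109, 0.0262]
ee_rot: [[0.932, 0.362, -0.0], [0.362, -0.932, 0.0], [-0.0, -0.0, -1.0]]
force: [0.2, -0.6, 0.0]
finger_gap: 0.0751
gripper_force: 0.0
```

{"api": "carry_out", "payload": {
  "motion": [
    [[0, 0, 3], 0, 88],
    [[0, 0, 7], 0, 100],
    [[0, 0, 12], 0, 100],
    [[-1, 4, 14], 0, 100],
    [[-1.5, 10, 14], 0, 100]
  ]
}}

```text
clock: 8.43
position: [0.5254, 0.1109, 0.168]
ee_rot: [[0.933, 0.359, 0.003], [0.359, -0.933, 0.0], [0.003, 0.001, -1.0]]
force: [1.4, 1.0, -1.0]
finger_gap: 0.0854
gripper_force: 0.0
```

{"api": "carry_out", "payload": {
  "motion": [
    [[-1, 6, 0], 0, 100],
    [[-2, 12, 0], 0, 100],
    [[-2.7, 18.1, 0], 0, 100],
    [[-2.7, 18.1, -1], 0, 100],
    [[-2.7, 18.1, -1], 0, 100]
  ]
}}

```text
clock: 9.05
position: [0.4977, 0.2913, 0.1557]
ee_rot: [[0.932, 0.362, -0.001], [0.362, -0.932, -0.001], [-0.001, 0.001, -1.0]]
force: [-0.3, -1.4, 0.7]
finger_gap: 0.0852
gripper_force: 0.0
```

```bash
python3 - <<'E'
from h import *
p,d,w=cloud('wrist'); s=state(); print(s['position'])
m=(abs(w[...,0]-.498)<.06)&(abs(w[...,1]-.29)<.06)&(abs(w[...,2]-.066)<.006)
q=w[m]; print(len(q),cv2.minEnclosingCircle(q[:,:2].astype(np.float32)),q.mean(0))
p,d,w=cloud('top')
m=(abs(w[...,0]-.54)<.06)&(abs(w[...,1]-.01)<.06)&(abs(w[...,2]-.031)<.006)
q=w[m]; print('narrow',len(q),cv2.minEnclosingCircle(q[:,:2].astype(np.float32)),q.mean(0),q.std(0))
E
```

```text
[0.49820055 0.29079451 0.15619078]
3926 ((0.5003013610839844, 0.293272465467453), 0.028154579922556877) [0.50274601 0.29417336 0.06589911]
narrow 440 ((0.538567304611206, 0.009994110092520714), 0.03091685101389885) [0.53847895 0.0099728  0.03160177] [0.01667503 0.01663575 0.00174849]
```

{"api": "carry_out", "payload": {
  "motion": [
    [[0.1, 0.1, -4], 0, 100],
    [[0.1, 0.1, -8], 0, 100],
    [[0.1, 0.1, -10.4], 0, 100],
    [[0.1, 0.1, -10.4], 0, 100]
  ]
}}

```text
clock: 9.65
position: [0.4989, 0.2917, 0.0515]
ee_rot: [[0.933, 0.361, -0.002], [0.361, -0.933, -0.001], [-0.002, 0.0, -1.0]]
force: [-0.4, -0.3, -0.2]
finger_gap: 0.0854
gripper_force: 0.0
```

{"api": "carry_out", "payload": {
  "motion": [
    [[0, 0, 0], 0, 45],
    [[0, 0, 0], 0, 45],
    [[0, 0, 0], 0, 45],
    [[0, 0, 0], 0, 45],
    [[0, 0, 0], 0, 45]
  ],
  "squeeze": 35
}}

```text
clock: 10.28
position: [0.4996, 0.2931, 0.0537]
ee_rot: [[0.932, 0.362, 0.002], [0.362, -0.932, 0.001], [0.002, -0.0, -1.0]]
force: [-1.4, -1.6, 9.9]
finger_gap: 0.0542
gripper_force: 36.5
```

{"api": "carry_out", "payload": {
  "motion": [
    [[0, 0, 2], 0, 45],
    [[0, 0, 5], 0, 45],
    [[0, 0, 8], 0, 45],
    [[0, 0, 13], 0, 45],
    [[0, 0, 14], 0, 45]
  ]
}}

```text
clock: 10.9
position: [0.4998, 0.2933, 0.1958]
ee_rot: [[0.932, 0.362, 0.004], [0.362, -0.932, 0.003], [0.005, -0.001, -1.0]]
force: [-0.4, -0.4, -1.4]
finger_gap: 0.0542
gripper_force: 38.1
```

{"api": "carry_out", "payload": {
  "motion": [
    [[-1, -5, 0], -2, 45],
    [[-2, -11, 0], -4.7, 45],
    [[-3, -17, 0], -4.7, 45],
    [[-4, -23, 0], -4.7, 45],
    [[-5, -29, 0], -4.7, 45]
  ]
}}

```text
clock: 11.52
position: [0.4483, 0.0012, 0.1924]
ee_rot: [[0.959, 0.285, 0.0], [0.285, -0.959, 0.0], [0.0, 0.0, -1.0]]
force: [2.2, -1.1, -1.0]
finger_gap: 0.054
gripper_force: 38.0
```

{"api": "carry_out", "payload": {
  "motion": [
    [[-1, -6, 0], 0, 45],
    [[-1.5, -12, 0], 0, 45],
    [[-2, -18, 0], 0, 45],
    [[-2.2, -24, 0], 0, 45],
    [[-2.2, -29.6, 0], 0, 45]
  ]
}}

```text
clock: 12.15
position: [0.4263, -0.2952, 0.1924]
ee_rot: [[0.959, 0.284, 0.0], [0.284, -0.959, 0.0], [0.0, -0.0, -1.0]]
force: [1.3, 1.1, -1.4]
finger_gap: 0.054
gripper_force: 38.0
```

{"api": "carry_out", "payload": {
  "motion": [
    [[0, 0, -2], 0, 45],
    [[0, 0, -4], 0, 45],
    [[0, 0, -4], 0, 45],
    [[0, 0, -4], 0, 45]
  ]
}}

```text
clock: 12.65
position: [0.4271, -0.2931, 0.1529]
ee_rot: [[0.959, 0.285, 0.0], [0.285, -0.959, -0.0], [0.0, 0.0, -1.0]]
force: [0.1, -0.5, -1.2]
finger_gap: 0.0533
gripper_force: 37.9
```

```bash
python3 - <<'E'
from h import *
p,d,w=cloud('wrist'); s=state(); print(s['position'],s['finger_gap'])
cv2.imwrite('pics/w3.png',p[...,::-1])
P=s['position']
q=w[(np.hypot(w[...,0]-P[0],w[...,1]-P[1])<.04)&(abs(w[...,2]-P[2]-.015)<.014)&(np.arange(560)>215)&(np.arange(560)<350)]
print(np.percentile(q[:,2],[50,70,90,97])-P[2]); t=np.percentile(q[:,2],90)
q=q[abs(q[:,2]-t)<.005]; print(cv2.minEnclosingCircle(q[:,:2].astype(np.float32)))
for n in ('wrist','top'):
    if n=='top': p,d,w=cloud('top')
    m=((abs(w[...,2]-.012)<.004)&(abs(w[...,0]-.48)<.18)&(abs(w[...,1]+.27)<.15)).astype(np.uint8)
    k,l,st,c=cv2.connectedComponentsWithStats(m); i=1+st[1:,4].argmax()
    print(n,cv2.minAreaRect(w[l==i][:,:2].astype(np.float32)))
    q=w[(abs(w[...,2]-.1355)<.006)&(abs(w[...,0]-.54)<.05)&(abs(w[...,1]+.26)<.05)]
    print('pad',len(q),cv2.minEnclosingCircle(q[:,:2].astype(np.float32)))
E
```

```text
[ 0.42723181 -0.29312281  0.15306755] 0.054239762162184305
[0.01167525 0.01203715 0.01252387 0.01291085]
((0.427497923374176, -0.2933845818042755), 0.028907088562846184)
wrist ((0.47348707914352417, -0.28077611327171326), (0.19460135698318481, 0.1103544682264328), 16.39956283569336)
pad 2285 ((0.5399988889694214, -0.26115864515304565), 0.01455890666693449)
top ((0.484684020280838, -0.27773088216781616), (0.21933002769947052, 0.11067307740449905), 16.38645362854004)
pad 161 ((0.5413070917129517, -0.2606600224971771), 0.015498504973948002)
```

View pics/w3.png

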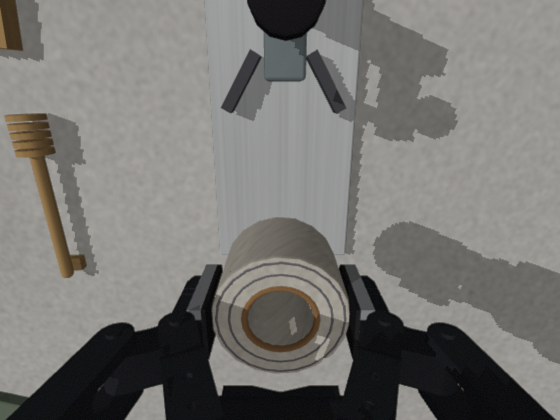

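The wide roll is held upright, with its bore at (282,318). It sits in line with the V-stop at (285,80), about 79 mm before home, so I lower it here.

{"api": "carry_out", "payload": {
  "motion": [
    [[0, 0, -5], 0, 45],
    [[0, 0, -9.5], 0, 45],
    [[0, 0, -10.4], 0, 45],
    [[0, 0, -10.9], 0, 45],
    [[0, 0, -11.1], 0, 45]
  ]
}}

```text
clock: 13.38
position: [0.4274, -0.2934, 0.0435]
ee_rot: [[0.959, 0.285, 0.002], [0.285, -0.959, -0.001], [0.001, 0.001, -1.0]]
force: [-5.1, 2.9, 32.9]
finger_gap: 0.0542
gripper_force: 41.9
```

{"api": "carry_out", "payload": {
  "motion": [
    [[0, 0, 0.2], 0, 45],
    [[0, 0, 0.2], 0, 90],
    [[0, 0, 0.2], 0, 90],
    [[0, 0, 0.2], 0, 90],
    [[0, 0, 0.2], 0, 90]
  ]
}}

```text
clock: 14.0
position: [0.427, -0.2931, 0.0432]
ee_rot: [[0.959, 0.285, -0.0], [0.285, -0.959, 0.0], [-0.0, -0.0, -1.0]]
force: [0.2, -0.7, 1.2]
finger_gap: 0.0765
gripper_force: 0.0
```

{"api": "carry_out", "payload": {
  "motion": [
    [[0, 0, 3], 0, 90],
    [[0, 0, 7], 0, 90],
    [[-2.9, -0.9, 9], 0, 60],
    [[-6.7, -2, 9], 0, 20],
    [[-6.7, -2, 9], 0, 20]
  ]
}}

```text
clock: 14.62
position: [0.3577, -0.3141, 0.1336]
ee_rot: [[0.959, 0.282, -0.001], [0.282, -0.959, -0.0], [-0.001, -0.0, -1.0]]
force: [0.5, 0.3, 0.9]
finger_gap: 0.0226
gripper_force: 0.0
```

```bash
python3 - <<'E'
from h import *
p,d,w=cloud('wrist'); s=state(); print(s['position'],s['finger_gap'])
q=w[(abs(w[...,2]-.056)<.005)&(abs(w[...,0]-.427)<.05)&(abs(w[...,1]+.293)<.05)]
print(len(q),cv2.minEnclosingCircle(q[:,:2].astype(np.float32)),q.mean(0))
E
```

```text
[ 0.35937768 -0.31348656  0.13346466] 0.017375294200955734
5813 ((0.4291500747203827, -0.29225629568099976), 0.02797185443341732) [ 0.43028574 -0.29181712  0.05549383]
```

{"api": "carry_out", "payload": {
  "motion": [
    [[0, 0, -5], 0, 20],
    [[0, 0, -8.5], 0, 20],
    [[0, 0, -8.5], 0, 20],
    [[1.9, 0.55, -8.5], 0, 20],
    [[2.9, 0.85, -8.5], 0, 20]
  ]
}}

```text
clock: 15.3
position: [0.3905, -0.3043, 0.0496]
ee_rot: [[0.958, 0.286, 0.002], [0.286, -0.958, -0.001], [0.001, 0.001, -1.0]]
force: [0.1, 0.0, 0.1]
finger_gap: 0.0172
gripper_force: 0.0
```

{"api": "carry_out", "payload": {
  "motion": [
    [[0.96, 0.28, 0], 0, 20],
    [[1.92, 0.56, 0], 0, 20],
    [[2.88, 0.85, 0], 0, 20],
    [[3.84, 1.13, 0], 0, 20],
    [[4.8, 1.41, 0], 0, 20]
  ]
}}

```text
clock: 15.92
position: [0.4375, -0.2903, 0.0483]
ee_rot: [[0.959, 0.285, -0.0], [0.285, -0.959, 0.0], [-0.0, -0.0, -1.0]]
force: [-1.4, -0.0, 1.6]
finger_gap: 0.0172
gripper_force: 0.7
```

```bash
cat > r.py <<'E'
from h import *
s=state(); P=np.array(s['position']); print(P,s['force'])
h=np.array([.5032,-.272]); u=np.array([.9593,.2823]); n=np.array([-.2823,.9593])
print('tcp along/lat',(P[:2]-h)@u,(P[:2]-h)@n)
for c in('wrist','top','scene'):
    p,d,w=cloud(c)
    a=(w[...,:2]-h)@u; b=(w[...,:2]-h)@n
    m=(abs(w[...,2]-.056)<.004)&(a>-.11)&(a<.033)&(abs(b)<.034)
    q=np.c_[a[m],b[m]].astype(np.float32)
    if len(q)>5: print(c,len(q),cv2.minEnclosingCircle(q),q.min(0),q.max(0),w[m][:,2].mean(),w[m][:,2].std())
cv2.imwrite('pics/r%.0f.png'%(s['clock']*100),optics.grab_frame('wrist')[0][...,::-1])
E
python3 r.py
```

```text
[ 0.43753616 -0.29029831  0.04825222] [-1.42466397 -0.03277705  1.61286502]
tcp along/lat -0.0681569339616155 0.0009833308659230962
wrist 13559 ((-0.039076030254364014, 0.0029341350309550762), 0.03844169154763222) [-0.07670119 -0.0257209 ] [-0.00080569  0.02966441] 0.05560847649017136 0.0009326943257436387
top 364 ((-0.03298651799559593, 0.003055993001908064), 0.031661830842494965) [-0.05963891 -0.02496963] [-0.00215783  0.02908517] 0.055531533786533784 0.0015096203964982413
scene 171 ((-0.039041999727487564, -1.7881393432617188e-06), 0.03949156403541565) [-0.07728863 -0.02208984] [-0.00079537  0.02787324] 0.05670383216887391 0.002052188562129507
```

{"api": "carry_out", "payload": {
  "motion": [
    [[0.77, 0.23, 0], 0, 20],
    [[1.44, 0.42, 0], 0, 20],
    [[2.01, 0.59, 0], 0, 20],
    [[2.4, 0.71, 0], 0, 20]
  ]
}}

```text
clock: 16.62
position: [0.4613, -0.2832, 0.0482]
ee_rot: [[0.959, 0.285, -0.0], [0.285, -0.959, 0.0], [0.0, -0.0, -1.0]]
force: [-1.5, -1.3, -0.5]
finger_gap: 0.0167
gripper_force: 0.3
```

{"api": "carry_out", "payload": {
  "motion": [
    [[0.19, 0.06, 0], 0, 20],
    [[0.29, 0.08, 0], 0, 20],
    [[0.38, 0.11, 0], 0, 20],
    [[0.48, 0.14, 0], 0, 20]
  ]
}}

```text
clock: 17.12
position: [0.4655, -0.2823, 0.0483]
ee_rot: [[0.959, 0.284, -0.0], [0.284, -0.959, -0.0], [-0.0, 0.0, -1.0]]
force: [-1.6, -3.0, 1.5]
finger_gap: 0.017
gripper_force: 1.7
```

{"api": "carry_out", "payload": {
  "motion": [
    [[0.1, 0.03, 0], 0, 20],
    [[0.1, 0.03, 0], 0, 20],
    [[0.19, 0.06, 0], 0, 20],
    [[0.19, 0.06, 0], 0, 20]
  ]
}}

```text
clock: 17.62
position: [0.4672, -0.2822, 0.0484]
ee_rot: [[0.959, 0.284, -0.001], [0.284, -0.959, -0.001], [-0.001, 0.001, -1.0]]
force: [-4.2, -5.6, 2.9]
finger_gap: 0.0168
gripper_force: 3.1
```

```bash
python3 r.py; ls -t pics | head -1
```

```text
[ 0.4671708  -0.28222768  0.04839433] [-4.18840507 -5.60403811  2.8502757 ]
tcp along/lat -0.03745008413765948 0.00035962814528230145
wrist 1982 ((-0.02447403408586979, 0.003944844007492065), 0.025778714567422867) [-0.04737011 -0.02115345] [-0.01074314  0.02564413] 0.056132389392033105 0.0015036407660112638
top 285 ((0.0004054205783177167, 0.0008884962880983949), 0.02821001037955284) [-0.02452548 -0.0269601 ] [0.02732284 0.02823147] 0.055694314094995895 0.00152767515524619
scene 135 ((-0.00829795841127634, 0.0009954064153134823), 0.03781241551041603) [-0.0447931  -0.02866068] [0.02819719 0.027285  ] 0.056605819270369756 0.0020894514807803834
r1762.png
```

{"api": "carry_out", "payload": {
  "motion": [
    [[0.03, -0.1, 0], 0, 20],
    [[0.1, -0.08, 0], 0, 20],
    [[0.17, -0.05, 0], 0, 20],
    [[0.17, -0.05, 0], 0, 20]
  ]
}}

```text
clock: 18.32
position: [0.4685, -0.2825, 0.0483]
ee_rot: [[0.959, 0.284, -0.002], [0.284, -0.959, -0.001], [-0.002, 0.0, -1.0]]
force: [-8.2, -6.6, 3.8]
finger_gap: 0.0173
gripper_force: 4.3
```

```bash
python3 r.py; ls -t pics | head -1
```

```text
[ 0.468513   -0.28254822  0.04830186] [-8.18987141 -6.55124327  3.75247572]
tcp along/lat -0.03625299817077275 -0.0003267703342415249
wrist 1012 ((-0.028579603880643845, 0.00030011869966983795), 0.022304819896817207) [-0.04663596 -0.02192806] [-0.02115879  0.02250436] 0.05626839386114046 0.001983742954631683
top 275 ((0.0008003183756954968, 0.0002678240998648107), 0.02754679135978222) [-0.02313726 -0.02703022] [0.02799981 0.02751232] 0.05582691214194666 0.0016373211652422788
scene 129 ((-0.007890474982559681, 0.0034203235991299152), 0.035370033234357834) [-0.03958432 -0.02831092] [0.0263431 0.0251952] 0.05695234159155087 0.0019287733927899353
r1832.png
```

{"api": "carry_out", "payload": {
  "motion": [
    [[0.1, -0.02, 0], 0, 20],
    [[0.19, -0.02, 0], 0, 20],
    [[0.19, -0.02, 0], 0, 20]
  ]
}}

```text
clock: 18.9
position: [0.4689, -0.2827, 0.0482]
ee_rot: [[0.959, 0.283, -0.005], [0.283, -0.959, 0.0], [-0.005, -0.002, -1.0]]
force: [-16.8, -5.3, 8.4]
finger_gap: 0.017
gripper_force: 8.4
```

Force along the push rose sharply with almost no movement and no sideways component, so the roll is seated against both fences. I'll back off and rise.

{"api": "carry_out", "payload": {
  "motion": [
    [[-0.3, -0.05, 0], 0, 20],
    [[-2, -0.6, 0], 0, 20],
    [[-6, -1.8, 0], 0, 20],
    [[-6.5, -1.9, 5], 0, 0],
    [[-6.5, -1.9, 10], 0, 0]
  ]
}}

```text
clock: 19.52
position: [0.4059, -0.3009, 0.1495]
ee_rot: [[0.959, 0.284, -0.0], [0.284, -0.959, 0.001], [-0.0, -0.001, -1.0]]
force: [0.3, 0.2, 0.3]
finger_gap: -0.0003
gripper_force: 0.0
```

{"api": "carry_out", "payload": {
  "motion": [
    [[0, 0, 3], 0, 0],
    [[0, 0, 3], 0, 0]
  ]
}}

```text
clock: 19.77
position: [0.4072, -0.3012, 0.1801]
ee_rot: [[0.958, 0.285, 0.003], [0.285, -0.958, -0.002], [0.003, 0.003, -1.0]]
force: [0.0, 0.7, -1.3]
finger_gap: 0.0004
gripper_force: 0.0
```

```bash
python3 r.py; ls -t pics | head -1
python3 - <<'E'
from h import *
s=state(); print(s['position'],s['finger_gap'])
for c in('wrist','top'):
    p,d,w=cloud(c)
    q=w[(abs(w[...,2]-.1355)<.006)&(abs(w[...,0]-.54)<.05)&(abs(w[...,1]+.26)<.05)]
    print('pad',len(q),cv2.minEnclosingCircle(q[:,:2].astype(np.float32)),q[:,2].mean())
E
cp pics/$(ls -t pics|head -1) pics/home.png
```

```text
[ 0.40723615 -0.30124053  0.18009387] [ 0.02661228  0.70380506 -1.25736255]
tcp along/lat -0.10031272441413616 -0.0009598439394573416
wrist 3619 ((0.0005109510966576636, 0.0008128886111080647), 0.027828006073832512) [-0.02693889 -0.02687049] [0.0251579  0.02818363] 0.05416797918218826 0.0007702844782486119
top 308 ((0.00033355073537677526, -0.0004671272763516754), 0.02818397805094719) [-0.02697143 -0.02721808] [0.02806991 0.02681015] 0.05564798224126394 0.0015377909931671774
scene 121 ((0.002054252428933978, -0.00033053700462915003), 0.029095890000462532) [-0.0268557  -0.02868906] [0.02917305 0.02511036] 0.05708562872224041 0.0017960775884706978
r1977.png
[ 0.40614989 -0.30075371  0.17739828] -0.0001170207098282844
pad 0 ((0.0, 0.0), 0.0) nan
pad 165 ((0.5417634844779968, -0.2614782154560089), 0.014936705119907856) 0.1353716700540519<stdin>:6: RuntimeWarning: Mean of empty slice.
  ret = ret.dtype.type(ret / rcount)
```

View pics/home.png

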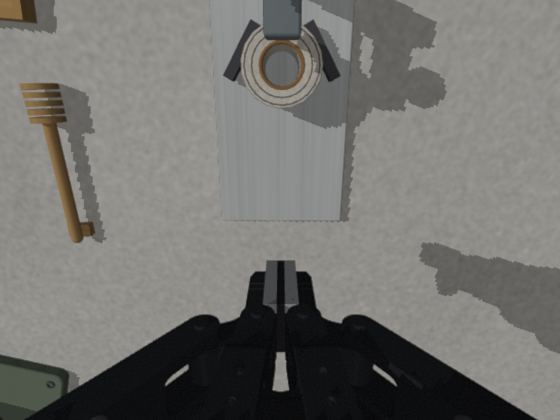

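The roll touches both fences, with its centre at (282,65). Next I go to the pad.

{"api": "carry_out", "payload": {
  "motion": [
    [[4.5, 1.3, 1], 0, 0],
    [[9, 2.6, 1], 0, 0],
    [[13.5, 4, 1], 0, 0],
    [[13.5, 4, 0], 0, 0],
    [[13.5, 4, -1], 0, 0]
  ]
}}

```text
clock: 20.7
position: [0.5406, -0.2612, 0.1671]
ee_rot: [[0.959, 0.285, -0.001], [0.285, -0.959, 0.0], [-0.001, -0.001, -1.0]]
force: [0.1, -0.8, 0.2]
finger_gap: 0.0003
gripper_force: 0.0
```

{"api": "carry_out", "payload": {
  "motion": [
    [[0, 0, -0.5], 0, 0],
    [[0, 0, -1], 0, 0],
    [[0, 0, -1.2], 0, 0],
    [[0, 0, -1.2], 0, 0]
  ]
}}

```text
clock: 21.2
position: [0.5412, -0.2612, 0.1564]
ee_rot: [[0.959, 0.285, 0.0], [0.285, -0.959, 0.0], [0.0, 0.0, -1.0]]
force: [-0.4, 0.5, -0.4]
finger_gap: 0.0002
gripper_force: 0.0
```

Go down in small steps to about 14 mm of travel, then feel for the roll.

{"api": "carry_out", "payload": {
  "motion": [
    [[0, 0, -0.4], 0, 0],
    [[0, 0, -0.8], 0, 0],
    [[0, 0, -1.1], 0, 0],
    [[0, 0, -1.4], 0, 0],
    [[0, 0, -1.4], 0, 0]
  ]
}}

```text
clock: 21.82
position: [0.5414, -0.2611, 0.1422]
ee_rot: [[0.959, 0.285, 0.0], [0.285, -0.959, -0.0], [0.0, 0.0, -1.0]]
force: [1.5, -1.7, 4.2]
finger_gap: 0.0
gripper_force: 1.9
```

{"api": "carry_out", "payload": {
  "motion": [
    [[0, 0, -0.1], 0, 0],
    [[0, 0, -0.2], 0, 0],
    [[0, 0, -0.3], 0, 0],
    [[0, 0, -0.3], 0, 0]
  ]
}}

```text
clock: 22.32
position: [0.5413, -0.2611, 0.1393]
ee_rot: [[0.959, 0.285, 0.0], [0.285, -0.959, 0.0], [0.0, 0.0, -1.0]]
force: [1.9, -2.1, 3.5]
finger_gap: -0.0002
gripper_force: 2.1
```

{"api": "carry_out", "payload": {
  "motion": [
    [[0, 0, -0.1], 0, 0],
    [[0, 0, -0.2], 0, 0],
    [[0, 0, -0.2], 0, 0]
  ]
}}

```text
clock: 22.7
position: [0.5415, -0.2612, 0.1387]
ee_rot: [[0.959, 0.285, 0.001], [0.285, -0.959, -0.0], [0.001, 0.001, -1.0]]
force: [-5.0, 1.1, 30.0]
finger_gap: -0.0003
gripper_force: 14.6
```

{"api": "carry_out", "payload": {
  "motion": [
    [[0, 0, 0.07], 0, 0],
    [[0, 0, 0.07], 0, 0],
    [[0, 0, 0.07], 0, 0],
    [[0, 0, 0.07], 0, 0],
    [[0, 0, 0.07], 0, 0]
  ]
}}

```text
clock: 23.32
position: [0.5414, -0.2611, 0.1389]
ee_rot: [[0.959, 0.285, 0.001], [0.285, -0.959, -0.0], [0.001, 0.0, -1.0]]
force: [-1.7, 0.2, 20.1]
finger_gap: -0.0003
gripper_force: 9.8
```

{"api": "carry_out", "payload": {
  "motion": [
    [[0, 0, 0], 0, 0],
    [[0, 0, 0], 0, 0],
    [[0, 0, 0], 0, 0],
    [[0, 0, 0], 0, 0],
    [[0, 0, 0], 0, 0]
  ]
}}

```text
clock: 23.95
position: [0.5414, -0.2611, 0.1389]
ee_rot: [[0.959, 0.285, 0.001], [0.285, -0.959, -0.0], [0.001, 0.0, -1.0]]
force: [-1.5, 0.0, 19.1]
finger_gap: -0.0002
gripper_force: 9.8
```

Held for over a second. Now I rise slowly so the foot springs up, then move clear.

{"api": "carry_out", "payload": {
  "motion": [
    [[0, 0, 0.5], 0, 0],
    [[0, 0, 1.2], 0, 0],
    [[0, 0, 2], 0, 0],
    [[0, 0, 3.5], 0, 0],
    [[0, 0, 7], 0, 0]
  ]
}}

```text
clock: 24.58
position: [0.5406, -0.2607, 0.2082]
ee_rot: [[0.959, 0.285, -0.002], [0.285, -0.959, 0.001], [-0.002, -0.002, -1.0]]
force: [0.9, 0.0, 0.4]
finger_gap: -0.0002
gripper_force: 0.0
```

{"api": "carry_out", "payload": {
  "motion": [
    [[-4, -1, 2], 0, 0],
    [[-8, -3, 3], 0, 0],
    [[-12, -5, 3], 0, 0],
    [[-13, -5, 3], 0, 0],
    [[-13, -5, 3], 0, 0]
  ]
}}

```text
clock: 25.2
position: [0.4114, -0.3108, 0.2385]
ee_rot: [[0.959, 0.285, 0.0], [0.285, -0.959, 0.0], [0.0, -0.0, -1.0]]
force: [0.7, -0.1, -0.7]
finger_gap: 0.0
gripper_force: 0.0
```

```bash
python3 r.py; python3 - <<'E'
from h import *
s=state(); print(s['position'],np.abs(s['qd']).max())
p,d,w=cloud('top'); cv2.imwrite('pics/end.png',p[...,::-1])
q=w[(abs(w[...,2]-.1355)<.006)&(abs(w[...,0]-.54)<.05)&(abs(w[...,1]+.26)<.05)]
print('pad',len(q),cv2.minEnclosingCircle(q[:,:2].astype(np.float32)),q[:,2].mean())
q=w[(abs(w[...,0]-.54)<.06)&(abs(w[...,1]-.01)<.06)&(abs(w[...,2]-.031)<.006)]
print('narrow',len(q),cv2.minEnclosingCircle(q[:,:2].astype(np.float32)),q[:,2].mean())
E
```

```text
[ 0.41136584 -0.31082361  0.23847212] [ 0.68434981 -0.05243727 -0.73693905]
tcp along/lat -0.09905641927578 -0.01131870764753404
wrist 2357 ((0.0017585818422958255, 0.00036675974843092263), 0.027926713228225708) [-0.02581536 -0.02686882] [0.02708093 0.02779417] 0.055399515816113784 0.0008203723320111792
top 309 ((7.499010825995356e-05, 8.380877989111468e-05), 0.028104914352297783) [-0.02715357 -0.02790781] [0.02796722 0.0276737 ] 0.05542148332621368 0.0015238223161045251
scene 121 ((0.0017318975878879428, -8.779572090134025e-05), 0.028483280912041664) [-0.02657645 -0.02789298] [0.02641349 0.02546521] 0.05702084586350031 0.001824394755296557
[ 0.41216518 -0.31044732  0.23787487] 0.0047343593581157615
pad 166 ((0.5426332950592041, -0.26084810495376587), 0.015254967845976353) 0.13525364790690989
narrow 436 ((0.5386468172073364, 0.009978396818041801), 0.0308267492800951) 0.03149189022554379
```

View pics/end.png

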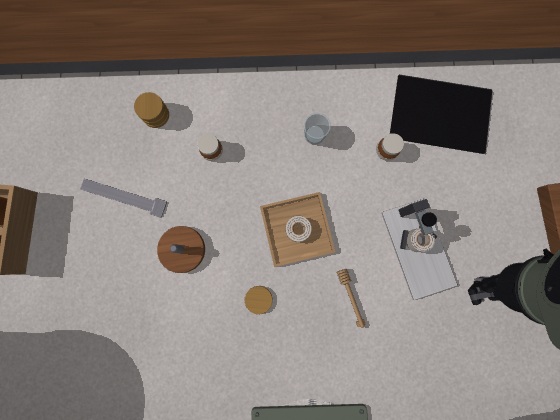

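The top view shows the narrow roll in the tray at (298,229) and the wide roll home at (421,239). The pad is up, the bystanders have not moved, and the arm is clear.

```bash
python3 -c "
from workcell import arm
print(arm.hand_in())"
```

```text
the job is handed in; nothing more can be done
None
```

The job is handed in (no verdict was returned): the narrow roll stands in the tray, the wide roll is home against the V-stop after about a second under the foot, the foot is back up, and no bystander item was moved.

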